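# Pack a die blank tight in its channel fixture

## Robot

A 7-joint arm with a two-finger parallel gripper is mounted at the origin on a cart in front of the work surface, level with it; the furniture and walls round the work are solid. World frame = base frame: x ahead of the robot, y to its left, z up, the work surface at z = 0. Lengths are in m, angles in degrees, forces in N, time in s.
With the tool pointing down it reaches from about 0.425 to 0.875 m from the base axis. Payload 4.7 kg.
Tool frame: the origin (TCP) lies on the centre line of the jaws, within the pads' length; the fingertips stand env.nose_length ahead of it and the grasp point (between the pads) lies 8 mm behind it (env.nose_length is the distance from the TCP to the fingertips, in m); y points along the fingers, z is the direction in which the jaws open and shut, and the axes are right-handed (so a half turn about y gives the same grasp; the last joint's range is limited). The gripper opens to 87 mm and grips with 3 to 60 N. Pads are 19 mm wide; open, the fingers measure 117 mm over their backs; the gripper's body (75 mm by 190 mm) begins 51 mm behind the grasp point.
Start: joints at [0.808, 18.392, -4.016, 83.108, 1.295, 78.541, -3.26], TCP at [0.65, -0, 0.234] pointing down, gripper open.
Joint ranges: [-163.93, 163.93], [-17.29, 119.83], [-79.2, 71.16], [3.27, 140.29], [-89.18, 269.18], [5.43, 117.66], [-154.24, 154.24]. Speed limits (degrees/s): [147.25, 147.25, 180, 180, 180, 180, 180].

## Interface

Orientations are given as [roll, pitch, yaw] about the fixed x, y, z axes, in that order (R = Rz(yaw) Ry(pitch) Rx(roll)).
In Python, from cell import env, read_camera, camera_info, job, models gives the robot as it stands.
- The arm moves only by the tool move_arm, never from a script. Its argument "moves" is a list of rows, each a list of 6 numbers: the shift along the tool's x, y, z in mm, then the turn, a rotation vector about the tool's x, y, z in degrees. In form: [[x, y, z, ax, ay, az], ...]. A call has 1 to 20 rows; each row is the pose to reach, as a shift and turn from the pose commanded when the call began, along the tool's axes at that moment; what a row does not reach only later rows make up. A row lasts 1/12 s, in which the tool goes at most 41.7 mm and 7.16 degrees, less where a joint would pass 70% of its speed; a pose out of reach is approached as far as the arm can. A call with a gripper value outside its range is refused whole. "claw" is the finger opening in mm, from 0 to 87, set as the call begins (left out, the last holds). The fingers move at their own pace and stop on an object; "newtons" is the grip in N (left out, the last holds). Time passes only in rows, so rows that repeat a pose let the fingers close. It gives the time, the measured TCP pose, the force and the opening at its end, in the units of the state.
- env.get_obs(): the state, without advancing time (a new reading comes with each control period).
- read_camera(name): name is "scene" or "side" or "wrist"; returns (picture, depth): 384x512x3 uint8, red, green, blue; 384x512 float32, m along the optical axis (not along the pixel's ray), 0 where there is no reading.
- camera_info(name): a dict with "fx", "fy", "cx", "cy" (pixels), "R" (3x3) and "t" (3): a world point X has camera coordinates R X + t. Camera axes: x right, y down, z forward; pixel columns grow to the right and rows downward; lengths in m; the calibration is good to about 2 mm. A picture is of the moment at which its call begins: read the wrist's pose just before it. camera_info takes no time and is no camera call; for the wrist camera it gives the pose at the moment of the call.
- job.sign_off(): hands the job in, once; it reports no verdict.
Trained networks look in the newest picture that a camera, given by its name, has taken for a name from the list of things; names that differ only in an ending like _2 or _b are one class to them, and where a whole thing is asked for, a point or a joint stands for the part that bears it (a point fixed in the world has none). Each returns a list of dicts, best first, with "score" (0 to 1); they miss things now and then, are a little off and sometimes report something else, mostly with a low value. They report only what shows in the picture. A call takes as long as a camera call.
- models.spot_in(target, camera): "point" ([x, y, z] in m, in world coordinates, good to about 4 mm: the middle of the surface that is visible of it).
- models.cut_out(target, camera): "mask" (384x512 bool, what is visible of it).
The state is a dict: "time_s": time; "qpos": joint angles; "joint_velocities": joint speeds; "effort": joint torques, N m; "tool_pos": TCP position; "tool_rot": TCP orientation; "force": force on the tool from outside, world axes, zero at the start; "wrist_torque": the same for the moment, N m; "grip_width": finger opening in m.
Only numpy, scipy, OpenCV 4.12 (cv2) and the standard library are available. Lean on these libraries where they do the work, as an engineer would, in place of code of your own. Each camera call takes 0.05 s, during which the arm holds its last target.

## Task

One of the three brass die blanks stands in the channel of the fixture, against one end stop. From the wooden stand choose the two packing plates that together just fill the gap between its foot and the other end stop, bring them face to face into one pack, and lower the pack into the gap, upright and fully down on the channel floor, without forcing anything. Leave the other two plates standing in the stand, and the blanks, loupe and graver where they are.

Things in the scene. Friction and masses are not known exactly. Their poses are not given: they have to be found in the camera images.
- fixture: channel fixture, fixed to the bench: aluminium subplate 12 mm thick (x -51 to +99 mm, y -88 to +88), its top the floor of a steel channel along y, 54 mm wide (x -27 to +27). Side cheeks 8 mm thick: 11 mm high over the floor, 31 mm beside the gap (y +14 to +72), so that plates in the gap can be held only across their faces, not by their ends. Origin: on the bench, under the channel's middle.
- stop_foot (a point): on the channel floor, middle of the face of the end stop at fixture y = -54 mm, against which the foot of the blank in the channel stands. Axes as the fixture. Both stops are 18 mm thick, 50 mm wide and 16 mm high over the floor, with a 3 mm chamfer along the top edge of the face.
- gap_end (a point): on the channel floor, middle of the face of the other end stop (fixture y = +54 mm, 108 mm from stop_foot). Axes as the fixture. The gap runs from here towards -y to the end of the blank's foot: 108 mm less the foot's length. The right pack is 2 mm thinner than the gap, and goes in as one: beside a plate already in the gap there is no room for a finger.
- stand: wooden stand, fixed, 36 mm wide (x), 134 mm long (y), 18 mm high; four compartments in a row along y, 26 mm wide, 32 mm from one to the next, floor 8 mm over the bench. Plates stand in them with their thickness along y; they reach 7 mm past the stand at both ends, where they can be taken by their ends. Origin: centre of the underside.
- plate_10: ground-steel packing plate 10 mm thick (its y), 50 mm long (x), 34 mm high (z), about 130 g, standing on its 50 x 10 mm edge; two dark round marks on each face. Origin: centre of the underside. Starts upright in one compartment of the stand, which one differs every time.
- plate_14: ground-steel packing plate 14 mm thick (its y), 50 mm long (x), 34 mm high (z), about 162 g, standing on its 50 x 14 mm edge; two dark round marks on each face. Origin: centre of the underside. Starts upright in one compartment of the stand, which one differs every time.
- plate_18: ground-steel packing plate 18 mm thick (its y), 50 mm long (x), 34 mm high (z), about 194 g, standing on its 50 x 18 mm edge; two dark round marks on each face. Origin: centre of the underside. Starts upright in one compartment of the stand, which one differs every time.
- plate_22: ground-steel packing plate 22 mm thick (its y), 50 mm long (x), 34 mm high (z), about 226 g, standing on its 50 x 22 mm edge; two dark round marks on each face. Origin: centre of the underside. Starts upright in one compartment of the stand, which one differs every time.
- blank_78: brass die blank, 500 g, loose: foot 78 mm long (y), 50 wide (x), 14 high, 3 mm chamfer on the top edge of its far end; round boss of 29 mm diameter (34 at its root), top 44.5 mm over the underside, its axis 25 mm from the origin end. Origin: underside, middle of the end face that meets the stop; the foot runs along +y. One is in the channel, two wait behind its far cheek; which differs.
- blank_74: brass die blank, 500 g, loose: foot 74 mm long (y), 50 wide (x), 14 high, 3 mm chamfer on the top edge of its far end; round boss of 29 mm diameter (34 at its root), top 44.5 mm over the underside, its axis 25 mm from the origin end. Origin: underside, middle of the end face that meets the stop; the foot runs along +y. One is in the channel, two wait behind its far cheek; which differs.
- blank_70: brass die blank, 500 g, loose: foot 70 mm long (y), 50 wide (x), 14 high, 3 mm chamfer on the top edge of its far end; round boss of 29 mm diameter (34 at its root), top 44.5 mm over the underside, its axis 25 mm from the origin end. Origin: underside, middle of the end face that meets the stop; the foot runs along +y. One is in the channel, two wait behind its far cheek; which differs.
- loupe: black watchmaker's loupe, 38 mm wide, 32 mm high, bystander. Origin: centre of the underside.
- graver: graver with a mushroom handle, 112 mm long, bystander lying on the bench. Origin: centre of the underside.

How it is judged:
By the outcome, as a careful person would: the job done as asked, in the order asked, and still so for the second after the job is handed in, with the robot touching nothing.
It also fails if it takes over 70 s, if anything falls off the work surface, if the arm or the gripper's body presses on something with over 40 N, if the wrist force passes 120 N, or if a joint passes its speed limit or range.

## Working session

There is one attempt and no reset: what is moved stays moved. The work goes in short steps, Python scripts to look and compute and a tool call to move; the robot and the scene stay as the last step left them, time stands still between calls to the robot, and variables do not carry over. Pictures are saved under pics/ and viewed, and the job is handed in when it is done.

Besides the shell and the picture viewer there is one more tool, called as name(argument=value, ...), one argument or row to a line, values as JSON. move_arm: Moves the arm, as the interface text tells. Its arguments: {"type":"object","properties":{"moves":{"type":"array","items":{"type":"array","items":{"type":"number"}}},"claw":{"type":"number"},"newtons":{"type":"number"}},"required":["moves"]}

```bash
ls; mkdir -p pics; python3 - <<'E'
from cell import env, read_camera, camera_info, job, models
import cv2,numpy as np
print(env.get_obs(), env.nose_length)
for n in ["scene","side","wrist"]:
    p,d=read_camera(n); cv2.imwrite(f"pics/{n}0.png",p[:,:,::-1]); np.save(f"pics/{n}0.npy",d)
    c=camera_info(n); print(n,c)
    np.savez(f"pics/{n}0.npz",p=p,d=d,**{k:np.array(v) for k,v in c.items()})
E
```

```text
pics
{'time_s': 0.0, 'qpos': array([ 0.80703908, 18.43731173, -4.01647604, 83.17525623,  1.29391721,
       78.53915795, -3.26053418]), 'joint_velocities': array([ 0.13200958,  0.02669017,  0.0229892 ,  0.03429274, -0.00202716,
       -0.06580837,  0.06131453]), 'effort': array([-2.58547143e-04, -4.91284704e+01, -4.03903294e-01, -3.12526345e+01,
       -6.40594075e-02,  4.37659642e-02,  1.61017233e-04]), 'tool_pos': array([ 6.49473630e-01, -2.32722842e-05,  2.32478308e-01]), 'tool_rot': array([-9.01065407e+01, -4.35709081e-03, -8.99971316e+01]), 'force': array([-1.02947494, -1.01561333, -0.00653992]), 'wrist_torque': array([-0.02831209,  0.00986178,  0.00387263]), 'grip_width': 0.08669867481662343} 0.011
scene {'fx': 375.62816818407947, 'fy': 375.62816818407947, 'cx': 255.91288019195636, 'cy': 187.19642011059634, 'R': array([[ 0.61204173, -0.79081121, -0.00474943],
       [-0.50210753, -0.38394805, -0.77490124],
       [ 0.61097705,  0.47665662, -0.63206449]]), 't': array([-0.48640255,  0.24379192,  0.59814109])}
side {'fx': 365.91879430831943, 'fy': 365.91879430831943, 'cx': 253.47758611375804, 'cy': 188.89429978292333, 'R': array([[ 0.94580477, -0.32395715,  0.02247464],
       [-0.20815101, -0.65791522, -0.7237546 ],
       [ 0.24925188,  0.67985243, -0.68969136]]), 't': array([-0.59528156,  0.04991572,  0.87926392])}
wrist {'fx': 270.2257643496298, 'fy': 270.2257643496298, 'cx': 257.58965636195785, 'cy': 191.89650590019392, 'R': array([[ 9.99996941e-01, -3.46069855e-04, -2.44911560e-03],
       [ 2.93384641e-04, -9.66577870e-01,  2.56373038e-01],
       [-2.45598392e-03, -2.56372972e-01, -9.66574812e-01]]), 't': array([-0.64892415, -0.03133496,  0.39118155])}
```

View pics/scene0.png

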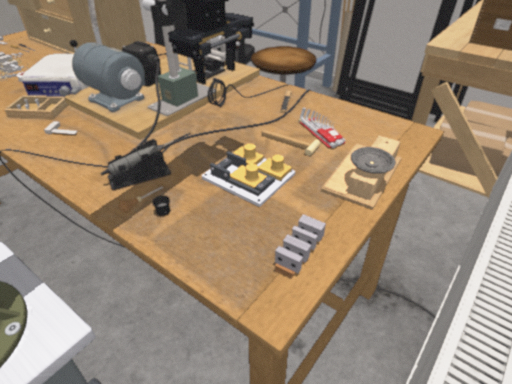

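View pics/side0.png

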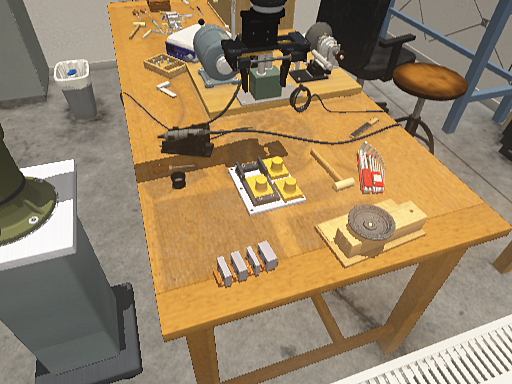

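View pics/wrist0.png

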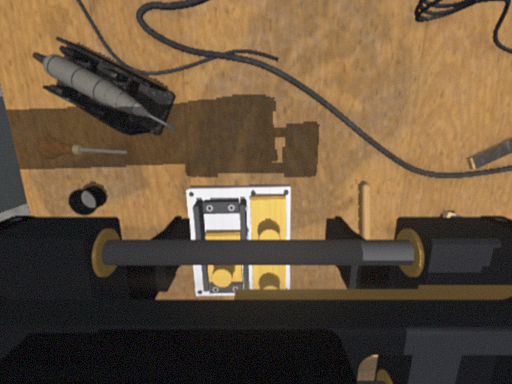

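```bash
cat > h.py <<'E'
import numpy as np,cv2
def world(f):
    z=np.load(f); d=z['d']; v,u=np.mgrid[0:384,0:512]
    X=np.stack([(u-z['cx'])/z['fx']*d,(v-z['cy'])/z['fy']*d,d],-1)
    W=(X-z['t'])@z['R']; W[d==0]=np.nan
    return W,z['p'],z
def save(name,cams):
    from cell import read_camera,camera_info,env
    for n in cams:
        c=camera_info(n); p,d=read_camera(n)
        np.savez(f"pics/{name}_{n}.npz",p=p,d=d,**{k:np.array(v) for k,v in c.items()})
        cv2.imwrite(f"pics/{name}_{n}.png",p[:,:,::-1])
E
python3 - <<'E'
from h import *
from cell import models
for n in ["scene","side"]:
    W,p,z=world(f"pics/{n}0.npz")
    for t in ["fixture","stand","plate_10","plate_14","plate_18","plate_22","blank_78","blank_74","blank_70","loupe"]:
        r=models.spot_in(t,n)
        print(n,t,[(np.round(x['point'],3).tolist(),round(x['score'],2)) for x in r[:4]])
a=cv2.imread("pics/scene0.png");
cv2.imwrite("pics/c1.png",np.hstack([cv2.resize(a[130:210,190:310],None,fx=3.3,fy=3.3,interpolation=cv2.INTER_CUBIC),cv2.resize(a[205:285,260:340],None,fx=3.3,fy=3.3,interpolation=cv2.INTER_CUBIC)]))
a=cv2.imread("pics/side0.png");
cv2.imwrite("pics/c2.png",np.hstack([cv2.resize(a[145:225,220:315],None,fx=4,fy=4,interpolation=cv2.INTER_CUBIC),cv2.resize(a[220:300,200:295],None,fx=4,fy=4,interpolation=cv2.INTER_CUBIC)]))
E
```

```text
scene fixture [([0.566, -0.119, 0.016], 0.64)]
scene stand [([0.428, -0.354, 0.012], 0.71)]
scene plate_10 [([0.441, -0.347, 0.03], 0.96), ([0.506, -0.34, 0.033], 0.86), ([0.532, -0.34, 0.041], 0.68), ([0.471, -0.346, 0.035], 0.63)]
scene plate_14 [([0.441, -0.347, 0.03], 0.96), ([0.506, -0.34, 0.033], 0.86), ([0.532, -0.34, 0.041], 0.68), ([0.471, -0.346, 0.035], 0.63)]
scene plate_18 [([0.441, -0.347, 0.03], 0.96), ([0.506, -0.34, 0.033], 0.86), ([0.532, -0.34, 0.041], 0.68), ([0.471, -0.346, 0.035], 0.63)]
scene plate_22 [([0.441, -0.347, 0.03], 0.96), ([0.506, -0.34, 0.033], 0.86), ([0.532, -0.34, 0.041], 0.68), ([0.471, -0.346, 0.035], 0.63)]
scene blank_78 [([0.658, -0.091, 0.027], 0.77), ([0.535, -0.34, 0.042], 0.75), ([0.654, -0.164, 0.021], 0.73), ([0.59, -0.143, 0.027], 0.6)]
scene blank_74 [([0.658, -0.091, 0.027], 0.77), ([0.535, -0.34, 0.042], 0.75), ([0.654, -0.164, 0.021], 0.73), ([0.59, -0.143, 0.027], 0.6)]
scene blank_70 [([0.658, -0.091, 0.027], 0.77), ([0.535, -0.34, 0.042], 0.75), ([0.654, -0.164, 0.021], 0.73), ([0.59, -0.143, 0.027], 0.6)]
scene loupe [([0.408,
[... 413 characters left out ...]
.038], 0.65)]
side plate_18 [([0.472, -0.353, 0.046], 0.86), ([0.506, -0.346, 0.04], 0.81), ([0.443, -0.354, 0.041], 0.71), ([0.538, -0.34, 0.038], 0.65)]
side plate_22 [([0.472, -0.353, 0.046], 0.86), ([0.506, -0.346, 0.04], 0.81), ([0.443, -0.354, 0.041], 0.71), ([0.538, -0.34, 0.038], 0.65)]
side blank_78 [([0.593, -0.14, 0.028], 0.96), ([0.661, -0.092, 0.028], 0.86), ([0.655, -0.175, 0.024], 0.76)]
side blank_74 [([0.593, -0.14, 0.028], 0.96), ([0.661, -0.092, 0.028], 0.86), ([0.655, -0.175, 0.024], 0.76)]
side blank_70 [([0.593, -0.14, 0.028], 0.96), ([0.661, -0.092, 0.028], 0.86), ([0.655, -0.175, 0.024], 0.76)]
side loupe [([0.409, -0.042, 0.021], 0.67), ([0.658, -0.17, 0.028], 0.49)]
```

```bash
ls pics
```

```text
c1.png
c2.png
scene0.npy
scene0.npz
scene0.png
side0.npy
side0.npz
side0.png
wrist0.npy
wrist0.npz
wrist0.png
```

move_arm(
  moves=[
    [40,25,-15,0,0,0],
    [80,50,-30,0,0,0],
    [120,75,-45,0,0,0],
    [160,100,-60,0,0,0],
    [160,100,-60,0,0,0],
    [160,100,-60,0,0,0],
    [160,100,-60,0,0,0],
    [160,100,-60,0,0,0],
  ],
)

```text
time_s: 1.82
tool_pos: [0.5906, -0.1593, 0.134]
tool_rot: [-89.9, 0.0, -90.0]
force: [-0.2, 0.4, -0.7]
grip_width: 0.0871
```

```bash
python3 - <<'E'
from h import *
save("a",["wrist"])
a=cv2.imread("pics/a_wrist.png"); cv2.imwrite("pics/a_big.png",cv2.resize(a[0:250,100:420],None,fx=2.4,fy=2.4,interpolation=cv2.INTER_CUBIC))
E
```

```text
(no output)
```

View pics/a_big.png

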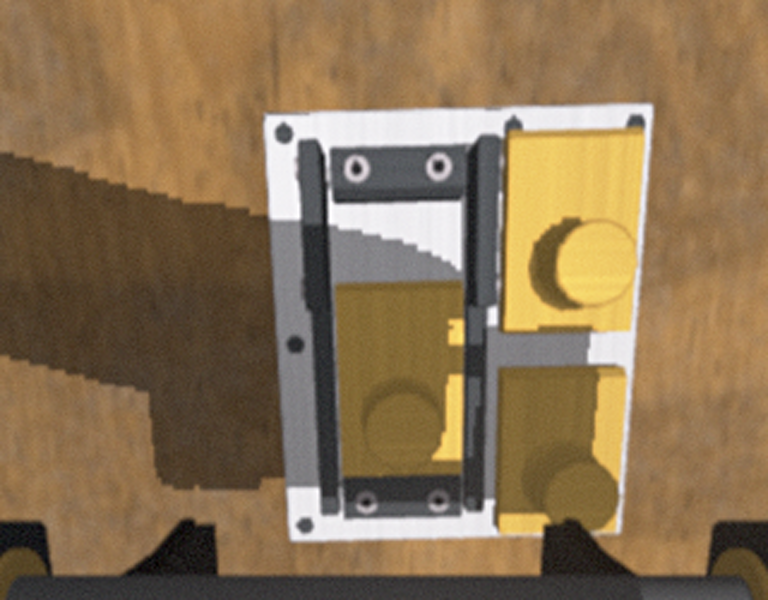

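View pics/c2.png

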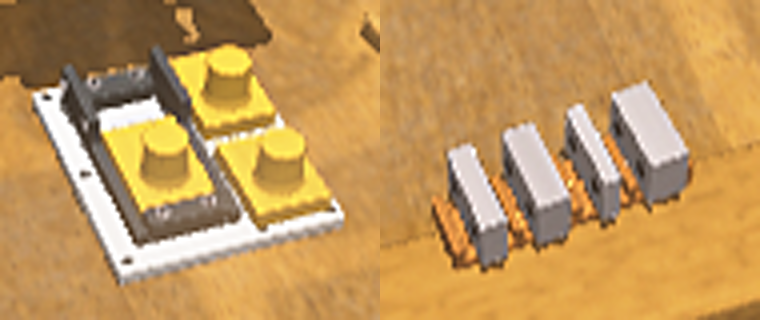

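```bash
cat >> h.py <<'E'
def hmap(f,x0,x1,y0,y1,s=4,zs=(0,0.06)):
    W,p,z=world(f)
    return W,p
E
python3 - <<'E'
from h import *
W,p,z=world("pics/a_wrist.npz")
# profile along column in full image: u ~ 100+400/2.4=267 ; rows
for u in (252,267,285):
    print(u)
    for v in range(55,125,2): print(v,np.round(W[v,u]*1000,1),p[v,u])
for v in (100,): 
    for u in range(205,370,2): print(u,np.round(W[v,u]*1000,1))
E
```

```text
252
55 [585.4 -31.3  13.3] [239 238 240]
57 [585.4 -33.   13.3] [237 235 239]
59 [585.3 -34.1  10.4] [241 238 242]
61 [585.6 -39.2  27.6] [132 131 136]
63 [585.7 -41.   29. ] [85 87 93]
65 [585.6 -42.6  28.9] [107 106 111]
67 [585.7 -44.5  30.4] [190 182 189]
69 [585.7 -46.1  30.5] [219 212 216]
71 [585.6 -47.7  30.4] [219 211 218]
73 [585.6 -49.2  29.5] [179 171 178]
75 [585.6 -50.6  28.1] [ 97  95 103]
77 [585.6 -52.3  28. ] [82 85 88]
79 [585.6 -53.9  28. ] [72 73 75]
81 [585.5 -55.4  26.6] [66 68 73]
83 [585.4 -56.5  22. ] [60 61 64]
85 [585.2 -56.9  11.4] [209 207 210]
87 [585.2 -58.9  12.6] [238 238 240]
89 [585.2 -60.7  13.7] [238 234 239]
91 [585.2 -62.5  12.9] [238 236 240]
93 [585.2 -64.2  12.8] [237 236 239]
95 [585.2 -66.   12.2] [240 237 241]
97 [585.2 -67.8  12.1] [196 192 198]
99 [585.2 -69.6  12.4] [127 122 129]
101 [585.1 -71.4  11.6] [128 125 129]
103 [585.1 -73.2  10.9] [137 136 141]
105 [585.2 -75.2  13. ] [130 126 127]
107 [585.1 -77.   12.6] [129 128 132]
109 [585.1 -78.8  11.9] [133 129 135]
111 [585.1 -80.7  12.1] [132 130 134]
113 [585.1 -82.5  12.1] [129 130
[... 4082 characters left out ...]
 -71.5  26.5]
315 [642.8 -71.5  26.7]
317 [644.8 -71.5  25.9]
319 [646.4 -71.6  26.9]
321 [648.1 -71.6  27.4]
323 [650.3 -71.5  25.9]
325 [651.4 -71.7  28.9]
327 [652.3 -71.9  32.5]
329 [652.4 -72.4  39.2]
331 [652.1 -73.   47.3]
333 [651.8 -73.5  54.7]
335 [652.7 -73.7  57.1]
337 [654.6 -73.6  56.1]
339 [655.7 -73.7  57.9]
341 [657.7 -73.6  56.7]
343 [659.1 -73.7  57.4]
345 [660.7 -73.7  57.4]
347 [662.1 -73.7  57.8]
349 [663.9 -73.7  57.3]
351 [665.5 -73.7  57.4]
353 [666.9 -73.7  57.9]
355 [669.1 -73.6  56.3]
357 [670.7 -73.6  56.3]
359 [671.9 -73.7  57.5]
361 [673.8 -73.6  56.6]
363 [675.1 -73.7  57.6]
365 [688.3 -71.5  26.6]
367 [695.1 -70.6  13.7]
369 [ 7.025e+02 -6.970e+01 -4.000e-01]
```

move_arm(
  moves=[
    [40,0,-15,0,0,0],
    [80,0,-30,0,0,0],
    [120,0,-45,0,0,0],
    [160,0,-60,0,0,0],
    [200,0,-75,0,0,0],
    [240,0,-90,0,0,0],
    [255,0,-100,0,0,0],
    [255,0,-100,0,0,0],
    [255,0,-100,0,0,0],
    [255,0,-100,0,0,0],
  ],
)

```text
time_s: 2.7
tool_pos: [0.4923, -0.4129, 0.1341]
tool_rot: [-89.9, 0.1, -89.8]
force: [0.1, 0.4, -0.2]
grip_width: 0.0873
```

```bash
python3 - <<'E'
from h import *
from cell import env
save("b",["wrist"]); print(np.round(env.get_obs()['qpos'],1))
a=cv2.imread("pics/b_wrist.png"); cv2.imwrite("pics/b_big.png",cv2.resize(a[0:250,100:420],None,fx=2.4,fy=2.4,interpolation=cv2.INTER_CUBIC))
E
```

```text
[31.1 20.9  8.1 91.7 -3.2 67.6 40.2]
```

View pics/b_big.png

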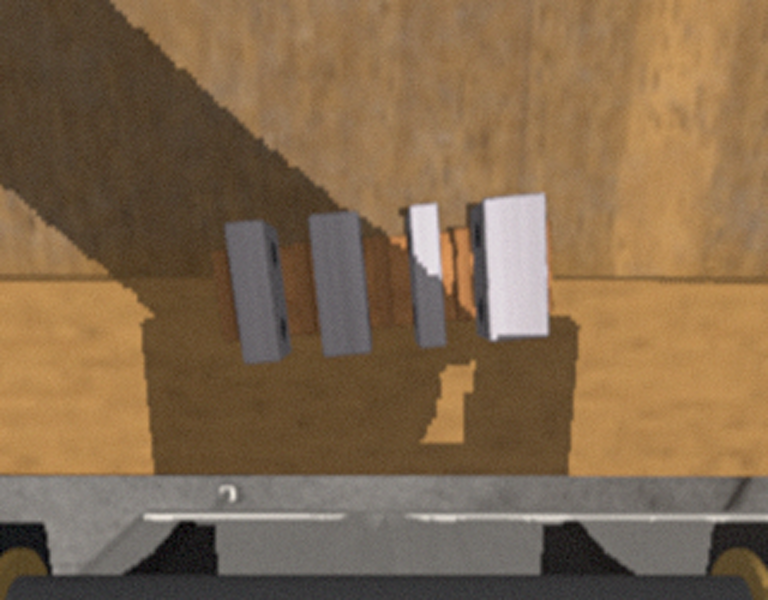

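```bash
cat > tops.py <<'E'
from h import *
import sys
def tops(f,zlo,zhi,xr,yr,minpx=80):
    W,p,z=world(f)
    m=((W[...,2]>zlo)&(W[...,2]<zhi)&(W[...,0]>xr[0])&(W[...,0]<xr[1])&(W[...,1]>yr[0])&(W[...,1]<yr[1])).astype(np.uint8)
    n,l,st,_=cv2.connectedComponentsWithStats(m,connectivity=4)
    out=[]
    for i in range(1,n):
        if st[i,4]<minpx: continue
        P=W[l==i]; 
        r=cv2.minAreaRect((P[:,:2]*1000).astype(np.float32))
        # moments-based
        c=P.mean(0)*1000; C=np.cov((P[:,:2]*1000).T); w,V=np.linalg.eigh(C)
        ang=np.degrees(np.arctan2(V[1,1],V[0,1]))%180
        out.append((c,np.sqrt(12*w),ang,r,len(P)))
    return sorted(out,key=lambda o:o[0][0])
if __name__=="__main__":
    a=sys.argv; v=list(map(float,a[2:8]))
    for c,s,ang,r,n in tops(a[1],v[0],v[1],v[2:4],v[4:6]):
        print("mean",np.round(c,1),"size",np.round(s,1),"ang",round(ang,2),"rect c",np.round(r[0],1),np.round(r[1],1),round(r[2],1),n)
E
python3 tops.py pics/b_wrist.npz 0.037 0.048 0.38 0.62 -0.42 -0.28
echo fixture; python3 tops.py pics/a_wrist.npz 0.008 0.016 0.5 0.75 -0.3 0.05
echo cheeks;  python3 tops.py pics/a_wrist.npz 0.038 0.048 0.5 0.75 -0.3 0.05
echo foot/stop;  python3 tops.py pics/a_wrist.npz 0.024 0.032 0.5 0.75 -0.3 0.05
```

```text
mean [ 446.4 -343.6   42.4] size [14.6 49.7] ang 95.44 rect c [ 446.  -344.3] [14.3 50.1] 5.2 992
mean [ 477.9 -340.7   42.5] size [18.  49.8] ang 95.34 rect c [ 477.9 -341.4] [18. 50.] 5.4 1226
mean [ 509.5 -337.7   42.5] size [10.2 49.6] ang 95.37 rect c [ 509.7 -338.5] [10.1 49.9] 5.3 698
mean [ 541.  -334.8   42.4] size [22.4 49.5] ang 95.21 rect c [ 541.4 -335.3] [22.2 50. ] 5.4 1560
fixture
mean [603.3 -91.   12.6] size [153.5 188.6] ang 79.61 rect c [ 622.5 -109.5] [150.1 176.3] 1.3 8551
cheeks
mean [566.9 -66.9  43.3] size [ 8.1 57.3] ang 91.2 rect c [566.3 -67.9] [ 9. 58.] 1.1 691
mean [628.2 -66.1  43.1] size [ 8.4 57.4] ang 91.31 rect c [628.8 -66.4] [ 9.2 57.7] 2.3 727
mean [652.2 -82.3  43.1] size [ 8.1 25.6] ang 100.03 rect c [653.8 -82.6] [ 8.2 25.6] 11.5 85
mean [ 657.3 -156.4   43.1] size [ 8.5 25.8] ang 47.88 rect c [ 658.8 -158. ] [26.8  9.6] 46.4 102
foot/stop
mean [597.1 -47.4  28.5] size [17.9 49.4] ang 1.24 rect c [597.1 -47.2] [49.7 17.9] 0.2 1257
mean [ 599.  -129.7   27. ] size [ 53.6 103. ] ang 91.16 rect c [ 599.1 -133.9] [50.1 96.3] 1.7 4096
mean [660.9 -63.5  26.5] size [52.1 78.3] ang 83.82 rect c [663.7 -68.8] [50.4 73.7] 1.2 3432
mean [ 662.1 -145.1   26.6] size [46.3 67.4] ang 59.62 rect c [ 665.4 -154.2] [50.3 69.3] 1.0 2351
```

move_arm(
  moves=[
    [-10,0,2,0,7,0],
    [-20,0,4,0,14,0],
    [-30,0,6,0,21,0],
    [-40,0,8,0,28,0],
    [-50,0,10,0,35,0],
    [-60,0,12,0,42,0],
    [-70,0,15,0,49,0],
    [-74.8,0,17.3,0,56,0],
    [-74.8,0,17.3,0,63,0],
    [-74.8,0,17.3,0,70,0],
    [-74.8,0,17.3,0,77,0],
    [-74.8,0,17.3,0,84,0],
    [-74.8,0,17.3,0,84.7,0],
    [-74.8,0,17.3,0,84.7,0],
    [-74.8,0,17.3,0,84.7,0],
    [-74.8,0,17.3,0,84.7,0],
  ],
)

```text
time_s: 4.08
tool_pos: [0.5078, -0.3394, 0.1336]
tool_rot: [-90.0, 0.0, -174.5]
force: [-1.3, -0.3, 1.0]
grip_width: 0.0868
```

```bash
python3 - <<'E'
from h import *
from cell import env
save("c",["wrist"]); o=env.get_obs();print(np.round(o['qpos'],1),o['tool_pos'],o['tool_rot'])
E
```

```text
[ 15.9  17.8  18.5  96.7  -6.1  66.5 -48.5] [ 0.50764457 -0.33973987  0.13365155] [-9.00060588e+01  1.53119245e-02 -1.74557483e+02]
```

View pics/c_wrist.png

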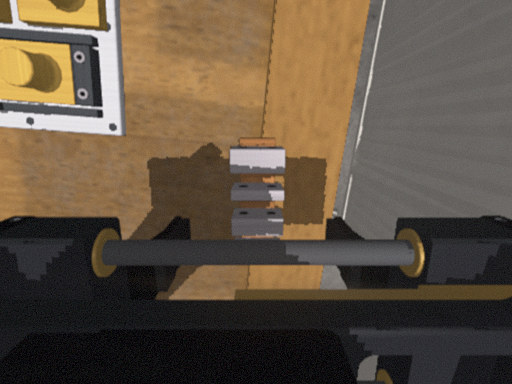

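```bash
python3 tops.py pics/c_wrist.npz 0.036 0.050 0.38 0.62 -0.42 -0.28; python3 - <<'E'
from h import *
z=np.load("pics/c_wrist.npz")
def pr(X):
    c=z['R']@np.array(X)+z['t']; return c[0]/c[2]*z['fx']+z['cx'],c[1]/c[2]*z['fy']+z['cy']
print(pr([.5078,-.3394,.1336]),pr([.5078,-.3394,.042]),-z['R'].T@z['t'])
E
```

```text
mean [ 479.5 -341.3   42.2] size [19.7 49.7] ang 95.2 rect c [ 478.6 -341.2] [18.6 49.5] 5.4 1018
mean [ 511.1 -338.3   42.1] size [10.6 49.4] ang 95.18 rect c [ 510.5 -338.6] [10.  48.9] 5.1 614
mean [ 542.6 -335.5   42.5] size [22.5 49.6] ang 95.41 rect c [ 542.3 -335.5] [21.8 49.4] 5.5 1374
(np.float64(257.7390377800143), np.float64(238.47205632089336)) (np.float64(257.58550865625136), np.float64(197.18104697920097)) [ 0.57701529 -0.33251757  0.28552914]
```

move_arm(
  moves=[
    [-3,20,-1.6,0,0,0],
    [-3,40,-1.6,0,0,0],
    [-3,60,-1.6,0,0,0],
    [-3,75,-1.6,0,0,0],
    [-3,90,-1.6,0,0,0],
    [-3,100,-1.6,0,0,0],
    [-3,106,-1.6,0,0,0],
    [-3,110,-1.6,0,0,0],
    [-3,111,-1.6,0,0,0],
    [-3,111,-1.6,0,0,0],
    [-3,111,-1.6,0,0,0],
  ],
)

```text
time_s: 5.05
tool_pos: [0.5107, -0.3387, 0.0234]
tool_rot: [-90.0, 0.1, -174.7]
force: [-1.1, 0.3, -0.0]
grip_width: 0.0869
```

move_arm(
  moves=[
    [0,0,0,0,0,0],
    [0,0,0,0,0,0],
    [0,0,0,0,0,0],
    [0,0,0,0,0,0],
    [0,0,0,0,0,0],
    [0,0,0,0,0,0],
    [0,0,0,0,0,0],
    [0,0,0,0,0,0],
  ],
  claw=40,
  newtons=25,
)

```text
time_s: 5.72
tool_pos: [0.5102, -0.3384, 0.0226]
tool_rot: [-90.0, 0.0, -174.7]
force: [1.3, -0.4, 0.5]
grip_width: 0.0495
```

move_arm(
  moves=[
    [0,-5,0,0,0,0],
    [0,-15,0,0,0,0],
    [0,-30,0,0,0,0],
    [0,-50,0,0,0,0],
    [0,-70,0,0,0,0],
    [0,-70,0,0,0,0],
  ],
)

```text
time_s: 6.22
tool_pos: [0.5128, -0.3402, 0.0978]
tool_rot: [-89.7, 0.4, -174.7]
force: [1.9, -0.9, -0.5]
grip_width: 0.0499
```

move_arm(
  moves=[
    [2,0,-10,0,-5,0],
    [4,0,-23,0,-12,0],
    [6,0,-36,0,-19,0],
    [8,0,-49,0,-26,0],
    [10,0,-62,0,-33,0],
    [12,0,-75,0,-40,0],
    [14,0,-88,0,-47,0],
    [17,0,-101,0,-54,0],
    [20,0,-114,0,-61,0],
    [23,0,-127,0,-68,0],
    [25,0,-140,0,-75,0],
    [26.3,0,-148,0,-81,0],
    [26.3,0,-151.4,0,-86,0],
    [26.3,0,-151.4,0,-86,0],
    [26.3,0,-151.4,0,-86,0],
    [26.3,0,-151.4,0,-86,0],
  ],
)

```text
time_s: 7.55
tool_pos: [0.4699, -0.1906, 0.0926]
tool_rot: [-90.0, -0.0, -88.9]
force: [-0.6, -0.6, -0.9]
grip_width: 0.0497
```

move_arm(
  moves=[
    [0,15,0,0,0,0],
    [0,30,0,0,0,0],
    [0,45,0,0,0,0],
    [0,58,0,0,0,0],
    [0,66,0,0,0,0],
    [0,72,0,0,0,0],
    [0,75,0,0,0,0],
    [0,76.5,0,0,0,0],
    [0,77.3,0,0,0,0],
    [0,77.3,0,0,0,0],
    [0,77.3,0,0,0,0],
  ],
)

```text
time_s: 8.47
tool_pos: [0.4705, -0.1902, 0.0158]
tool_rot: [-89.9, -0.0, -88.7]
force: [-0.3, -0.4, -1.1]
grip_width: 0.0493
```

move_arm(
  moves=[
    [0,0.5,0,0,0,0],
    [0,0.5,0,0,0,0],
    [0,0.5,0,0,0,0],
  ],
)

```text
time_s: 8.72
tool_pos: [0.4701, -0.1901, 0.015]
tool_rot: [-90.0, -0.0, -88.7]
force: [0.4, 0.5, -1.7]
grip_width: 0.0494
```

move_arm(
  moves=[
    [0,0,0,0,0,0],
    [0,0,0,0,0,0],
    [0,0,0,0,0,0],
    [0,0,0,0,0,0],
    [0,-10,0,0,0,0],
    [0,-30,0,0,0,0],
    [0,-55,0,0,0,0],
    [0,-85,0,0,0,0],
    [0,-110,0,0,0,0],
    [0,-118.8,0,0,0,0],
    [0,-118.8,0,0,0,0],
  ],
  claw=87,
)

```text
time_s: 9.63
tool_pos: [0.472, -0.1907, 0.1368]
tool_rot: [-89.7, -0.1, -88.7]
force: [0.5, -0.1, 0.3]
grip_width: 0.0873
```

```bash
python3 - <<'E'
from h import *
save("d",["side","wrist"])
a=cv2.imread("pics/d_side.png"); b=cv2.imread("pics/d_wrist.png"); cv2.imwrite("pics/d_big.png",np.hstack([cv2.resize(a[150:300,150:340],(400,316)),cv2.resize(b,(400,316))]))
E
python3 tops.py pics/d_wrist.npz 0.028 0.040 0.40 0.54 -0.28 -0.13
python3 tops.py pics/d_side.npz 0.028 0.040 0.40 0.54 -0.28 -0.13 
```

```text
mean [ 469.7 -189.1   34. ] size [11.2 50.1] ang 1.39 rect c [ 469.7 -189.7] [49.7 10.6] 0.9 612
mean [ 471.  -190.8   33.6] size [11.9 49.7] ang 0.9 rect c [ 471.  -189.6] [49.7 11.7] 1.6 102
```

View pics/d_big.png

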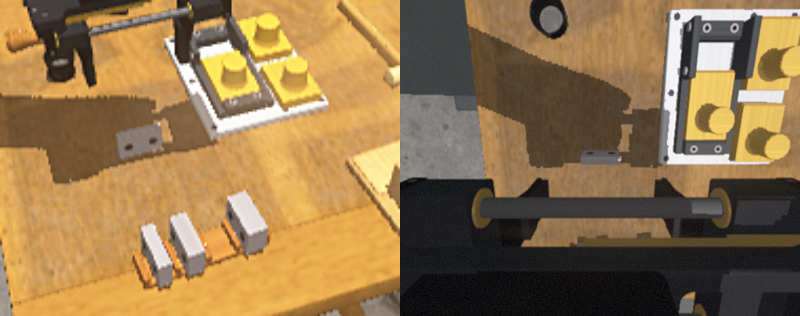

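move_arm(
  moves=[
    [12,0,0,0,7,0],
    [24,0,1,0,14,0],
    [36,0,1,0,21,0],
    [48,0,1,0,28,0],
    [60,0,2,0,35,0],
    [72,0,2,0,42,0],
    [84,0,3,0,49,0],
    [97,0,3,0,56,0],
    [110,0,4,0,63,0],
    [123,0,4,0,70,0],
    [136,0,4.8,0,77,0],
    [147,0,4.8,0,83,0],
    [151.2,0,4.8,0,86,0],
    [151.2,0,4.8,0,86,0],
    [151.2,0,4.8,0,86,0],
    [151.2,0,4.8,0,86,0],
  ],
)

```text
time_s: 11.07
tool_pos: [0.4777, -0.34, 0.1322]
tool_rot: [-90.1, -0.1, -174.6]
force: [0.2, -0.3, -0.3]
grip_width: 0.0867
```

```bash
python3 - <<'E'
from h import *
save("e",["wrist"])
E
python3 tops.py pics/e_wrist.npz 0.036 0.050 0.38 0.62 -0.42 -0.28
```

```text
mean [ 447.8 -344.3   42.1] size [15.  49.6] ang 95.1 rect c [ 447.1 -344.6] [14.4 49.3] 5.5 811
mean [ 479.  -341.3   42.3] size [19.3 50. ] ang 95.08 rect c [ 478.5 -341.6] [18.4 49.9] 5.3 1092
mean [ 541.9 -335.7   42.5] size [21.9 49.8] ang 95.05 rect c [ 541.7 -335.6] [21.3 49.9] 5.4 1481
```

move_arm(
  moves=[
    [0,20,0,0,0,0],
    [0,40,0,0,0,0],
    [0,60,0,0,0,0],
    [0,75,0,0,0,0],
    [0,90,0,0,0,0],
    [0,100,0,0,0,0],
    [0,106,0,0,0,0],
    [0,110,0,0,0,0],
    [0,111,0,0,0,0],
    [0,111,0,0,0,0],
    [0,111,0,0,0,0],
  ],
)

```text
time_s: 12.03
tool_pos: [0.4788, -0.3414, 0.0234]
tool_rot: [-90.0, 0.1, -174.7]
force: [-0.7, -0.0, 0.0]
grip_width: 0.0869
```

move_arm(
  moves=[
    [0,0,0,0,0,0],
    [0,0,0,0,0,0],
    [0,0,0,0,0,0],
    [0,0,0,0,0,0],
    [0,0,0,0,0,0],
    [0,0,0,0,0,0],
    [0,0,0,0,0,0],
    [0,0,0,0,0,0],
  ],
  claw=40,
)

```text
time_s: 12.7
tool_pos: [0.4783, -0.3412, 0.0226]
tool_rot: [-90.0, 0.0, -174.7]
force: [0.6, 0.3, 0.6]
grip_width: 0.0497
```

move_arm(
  moves=[
    [0,-5,0,0,0,0],
    [0,-15,0,0,0,0],
    [0,-30,0,0,0,0],
    [0,-50,0,0,0,0],
    [0,-70,0,0,0,0],
    [0,-70,0,0,0,0],
    [0,-70,0,0,0,0],
  ],
)

```text
time_s: 13.28
tool_pos: [0.4792, -0.3417, 0.0943]
tool_rot: [-89.9, 0.2, -174.7]
force: [-0.9, -0.3, -2.5]
grip_width: 0.0502
```

move_arm(
  moves=[
    [0,0,-8,0,-5,0],
    [-1,0,-19,0,-12,0],
    [-1,0,-30,0,-19,0],
    [-2,0,-41,0,-26,0],
    [-2,0,-52,0,-33,0],
    [-3,0,-63,0,-40,0],
    [-3,0,-75,0,-47,0],
    [-3,0,-87,0,-54,0],
    [-4,0,-99,0,-61,0],
    [-4,0,-111,0,-68,0],
    [-4,0,-122,0,-75,0],
    [-4.7,0,-131,0,-81,0],
    [-4.7,0,-134.7,0,-86,0],
    [-4.7,0,-134.7,0,-86,0],
    [-4.7,0,-134.7,0,-86,0],
    [-4.7,0,-134.7,0,-86,0],
    [-4.7,0,-134.7,0,-86,0],
  ],
)

```text
time_s: 14.7
tool_pos: [0.4702, -0.2071, 0.0922]
tool_rot: [-90.0, -0.0, -88.8]
force: [0.3, -0.8, -1.5]
grip_width: 0.0498
```

```bash
python3 - <<'E'
from h import *
save("f",["wrist"])
E
python3 tops.py pics/f_wrist.npz 0.028 0.038 0.40 0.54 -0.28 -0.13
```

```text
mean [ 469.6 -189.2   34.2] size [11.  49.6] ang 1.44 rect c [ 469.9 -189.9] [49.9 10.6] 1.3 858
```

View pics/f_wrist.png

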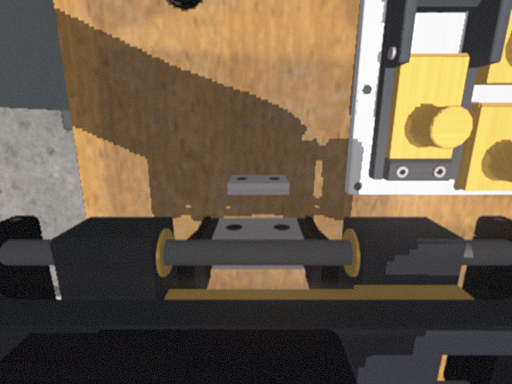

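move_arm(
  moves=[
    [0,15,0,0,0,0],
    [0,30,0,0,0,0],
    [0,45,0,0,0,0],
    [0,58,0,0,0,0],
    [0,66,0,0,0,0],
    [0,72,0,0,0,0],
    [0,75,0,0,0,0],
    [0,76.5,0,0,0,0],
    [0,77.3,0,0,0,0],
    [0,77.8,0,0,0,0],
    [0,77.8,0,0,0,0],
    [0,77.8,0,0,0,0],
    [0,77.8,0,0,0,0],
  ],
)

```text
time_s: 15.83
tool_pos: [0.4707, -0.2067, 0.0152]
tool_rot: [-90.0, -0.0, -88.7]
force: [-0.5, -0.4, -1.2]
grip_width: 0.0497
```

move_arm(
  moves=[
    [0,0,0,0,0,0],
    [0,0,0,0,0,0],
    [0,0,0,0,0,0],
    [-3,0,0,0,0,0],
    [-6,0,0,0,0,0],
    [-9,0,0,0,0,0],
    [-9.7,0,0,0,0,0],
    [-9.7,0,0,0,0,0],
    [-9.7,0,0,0,0,0],
  ],
  claw=60,
)

```text
time_s: 16.58
tool_pos: [0.4703, -0.1967, 0.0148]
tool_rot: [-90.0, -0.0, -88.7]
force: [0.8, -0.9, -1.1]
grip_width: 0.06
```

move_arm(
  moves=[
    [0,0,0,0,0,0],
    [0,0,0,0,0,0],
    [0,0,0,0,0,0],
    [0,0,0,0,0,0],
    [0,0,0,0,0,0],
    [0,0,0,0,0,0],
  ],
  claw=40,
  newtons=15,
)

```text
time_s: 17.08
tool_pos: [0.4703, -0.197, 0.0148]
tool_rot: [-90.0, -0.0, -88.7]
force: [0.7, -0.6, -0.3]
grip_width: 0.0499
```

move_arm(
  moves=[
    [0,0,0,0,0,0],
    [0,0,0,0,0,0],
    [0,0,0,0,0,0],
    [0,0,0,0,0,0],
    [0,-10,0,0,0,0],
    [0,-30,0,0,0,0],
    [0,-55,0,0,0,0],
    [0,-85,0,0,0,0],
    [0,-110,0,0,0,0],
    [0,-119,0,0,0,0],
    [0,-119,0,0,0,0],
    [0,-119,0,0,0,0],
  ],
  claw=87,
)

```text
time_s: 18.08
tool_pos: [0.4702, -0.1968, 0.1338]
tool_rot: [-90.0, -0.0, -88.7]
force: [0.1, -0.1, -0.9]
grip_width: 0.0868
```

```bash
python3 - <<'E'
from h import *
from cell import env
save("g",["wrist","side"])
print(env.get_obs()['tool_pos'])
a=cv2.imread("pics/g_side.png"); b=cv2.imread("pics/g_wrist.png"); cv2.imwrite("pics/g_big.png",np.hstack([cv2.resize(a[150:300,150:340],(400,316)),cv2.resize(b[150:270,180:330],(400,320))[:316]]))
E
python3 tops.py pics/g_wrist.npz 0.028 0.038 0.40 0.54 -0.28 -0.13
```

```text
[ 0.46908728 -0.1964112   0.132173  ]
mean [ 469.8 -188.8   34.2] size [10.2 49.7] ang 1.24 rect c [ 469.8 -189.2] [49.1  9.4] 1.2 569
mean [ 470.  -205.4   34.3] size [19.5 50.1] ang 1.52 rect c [ 470.1 -206.2] [50.  18.7] 1.0 1005
```

View pics/g_big.png

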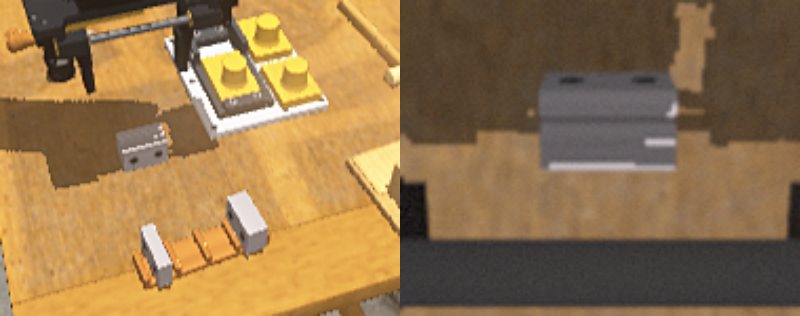

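move_arm(
  moves=[
    [1,0,0,0,7,0],
    [2,0,0,0,14,0],
    [3.2,0,0,0,21,0],
    [3.2,0,0,0,28,0],
    [3.2,0,0,0,35,0],
    [3.2,0,0,0,42,0],
    [3.2,0,0,0,49,0],
    [3.2,0,0,0,56,0],
    [3.2,0,0,0,63,0],
    [3.2,0,0,0,70,0],
    [3.2,0,0,0,77,0],
    [3.2,0,0,0,84,0],
    [3.2,0,0,0,90,0],
    [3.2,0,0,0,90,0],
    [3.2,0,0,0,90,0],
    [3.2,0,0,0,90,0],
  ],
)

```text
time_s: 19.52
tool_pos: [0.4698, -0.1998, 0.1328]
tool_rot: [-90.0, -0.1, -178.5]
force: [0.3, 0.2, 0.1]
grip_width: 0.0869
```

move_arm(
  moves=[
    [0,20,0,0,0,0],
    [0,40,0,0,0,0],
    [0,60,0,0,0,0],
    [0,75,0,0,0,0],
    [0,90,0,0,0,0],
    [0,102,0,0,0,0],
    [0,110,0,0,0,0],
    [0,115,0,0,0,0],
    [0,118,0,0,0,0],
    [0,119,0,0,0,0],
    [0,119,0,0,0,0],
    [0,119,0,0,0,0],
  ],
)

```text
time_s: 20.52
tool_pos: [0.4708, -0.2003, 0.0154]
tool_rot: [-90.0, 0.1, -178.7]
force: [0.0, -0.2, -1.0]
grip_width: 0.0872
```

move_arm(
  moves=[
    [0,0,0,0,0,0],
    [0,0,0,0,0,0],
    [0,0,0,0,0,0],
    [0,0,0,0,0,0],
    [0,0,0,0,0,0],
    [0,0,0,0,0,0],
    [0,0,0,0,0,0],
    [0,0,0,0,0,0],
    [0,0,0,0,0,0],
    [0,0,0,0,0,0],
  ],
  claw=20,
  newtons=15,
)

```text
time_s: 21.35
tool_pos: [0.4703, -0.2002, 0.0148]
tool_rot: [-90.0, 0.0, -178.7]
force: [0.4, 0.2, -0.2]
grip_width: 0.0282
```

move_arm(
  moves=[
    [0,0,0,0,0,0],
    [0,0,0,0,0,0],
    [0,0,0,0,0,0],
    [0,-5,0,0,0,0],
    [0,-10,0,0,0,0],
    [0,-15.5,0,0,0,0],
    [0,-15.5,0,0,0,0],
    [0,-15.5,0,0,0,0],
  ],
  claw=38,
)

```text
time_s: 22.02
tool_pos: [0.4709, -0.2002, 0.031]
tool_rot: [-90.0, 0.1, -178.7]
force: [-0.4, -0.6, -0.3]
grip_width: 0.0378
```

move_arm(
  moves=[
    [0,0,0,0,0,0],
    [0,0,0,0,0,0],
    [0,0,0,0,0,0],
    [0,0,0,0,0,0],
    [0,0,0,0,0,0],
    [0,0,0,0,0,0],
  ],
  claw=20,
  newtons=35,
)

```text
time_s: 22.52
tool_pos: [0.4701, -0.2, 0.0301]
tool_rot: [-90.0, -0.0, -178.7]
force: [-0.7, -0.0, -0.1]
grip_width: 0.0276
```

move_arm(
  moves=[
    [0,-4,0,0,0,0],
    [0,-14,0,0,0,0],
    [0,-28,0,0,0,0],
    [0,-45,0,0,0,0],
    [0,-60,0,0,0,0],
    [0,-70,0,0,0,0],
    [0,-75,0,0,0,0],
    [0,-75,0,0,0,0],
    [0,-75,0,0,0,0],
  ],
)

```text
time_s: 23.27
tool_pos: [0.47, -0.1999, 0.105]
tool_rot: [-90.0, -0.0, -178.7]
force: [0.2, -0.8, -2.8]
grip_width: 0.0277
```

```bash
python3 - <<'E'
from h import *
from cell import env
save("i",["wrist","side"])
o=env.get_obs();print(o['tool_pos'],o['tool_rot'],o['force'],o['qpos'])
a=cv2.imread("pics/i_side.png"); b=cv2.imread("pics/i_wrist.png"); cv2.imwrite("pics/i_big.png",np.hstack([cv2.resize(a[100:250,130:320],(400,316)),cv2.resize(b,(400,316))]))
E
```

```text
[ 0.46954475 -0.19974277  0.1043121 ] [-9.00335056e+01 -9.95260615e-02 -1.78696043e+02] [ 1.02958549  0.62907463 -3.03924624] [ 13.54681666   7.57861972   6.96625262 111.81680527  -1.04367575
  60.76879926 -67.73188545]
```

View pics/i_big.png

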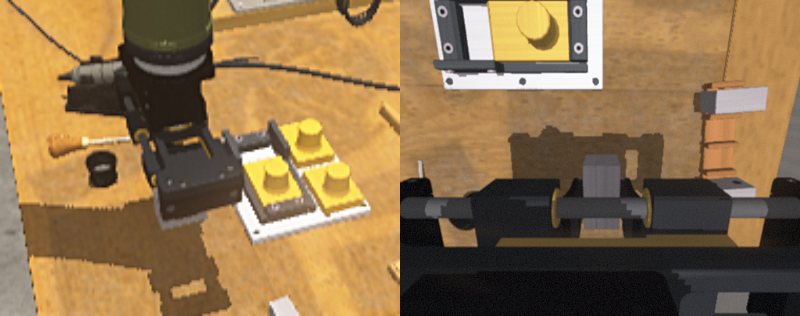

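move_arm(
  moves=[
    [-8,0,-8,0,0,0],
    [-22,0,-22,0,0,0],
    [-40,0,-39,0,0,0],
    [-58,0,-56,0,0,0],
    [-76,0,-74,0,0,0],
    [-94,0,-91,0,0,0],
    [-110,0,-107,0,0,0],
    [-122,0,-119,0,0,0],
    [-130.3,0,-126,0,0,0],
    [-130.3,0,-126,0,0,0],
    [-130.3,0,-126,0,0,0],
    [-130.3,0,-126,0,0,0],
    [-130.3,0,-126,0,0,0],
  ],
)

```text
time_s: 24.45
tool_pos: [0.5968, -0.073, 0.1052]
tool_rot: [-90.0, -0.0, -178.8]
force: [-0.4, -0.9, -3.6]
grip_width: 0.0276
```

```bash
python3 - <<'E'
from h import *
from cell import env
save("j",["wrist","side","scene"])
o=env.get_obs();print(o['tool_pos'],o['tool_rot'],o['force'],o['grip_width'])
a=cv2.imread("pics/j_side.png"); b=cv2.imread("pics/j_wrist.png"); cv2.imwrite("pics/j_big.png",np.hstack([cv2.resize(a[80:230,170:360],(400,316)),cv2.resize(b[150:270,180:330],(400,320))[:316]]))
E
echo stop; python3 tops.py pics/j_wrist.npz 0.024 0.032 0.5 0.75 -0.3 0.05
echo cheek; python3 tops.py pics/j_wrist.npz 0.038 0.048 0.5 0.75 -0.3 0.05 40
echo pack; python3 tops.py pics/j_wrist.npz 0.1 0.113 0.5 0.75 -0.3 0.05 40
```

```text
[ 0.597258   -0.0722371   0.10546972] [-8.99779563e+01  5.09364170e-03 -1.78796777e+02] [ 0.42214361 -0.12216379 -2.19480524] 0.027752440406386327
stop
mean [604.  -46.2  28.7] size [15.9 39.4] ang 175.03 rect c [601.6 -46.7] [17.4 40.7] 89.5 756
mean [ 606.8 -133.8   27.3] size [ 44.1 100.7] ang 94.19 rect c [ 600.1 -134.6] [50.  95.9] 1.7 3719
mean [665.1 -65.5  26.6] size [55.  76.7] ang 91.61 rect c [664.2 -69. ] [50.  73.9] 1.2 4282
mean [ 667.2 -147.1   26.7] size [56.  64.9] ang 97.04 rect c [ 666.3 -154.8] [49.1 70.3] 1.3 3619
cheek
mean [ 608.3 -130.8   43. ] size [ 8.7 26.2] ang 134.95 rect c [ 605.7 -131.8] [10.5 27.6] 51.3 143
mean [629.6 -66.2  43.3] size [ 8.2 57.9] ang 91.67 rect c [629.5 -66.5] [ 8.7 57.1] 2.3 739
mean [ 666.6 -153.    43.2] size [ 8.3 26.2] ang 179.78 rect c [ 666.1 -154.7] [26.5  8.9] 1.0 159
pack
mean [577.3 -73.2 109.7] size [ 8.9 28.1] ang 91.18 rect c [577.3 -73.2] [ 9.5 27.8] 0.3 594
mean [611.3 -72.4 109. ] size [24.2 33.9] ang 91.46 rect c [610.5 -72.6] [24.1 45.3] 1.0 2252
```

View pics/j_wrist.png

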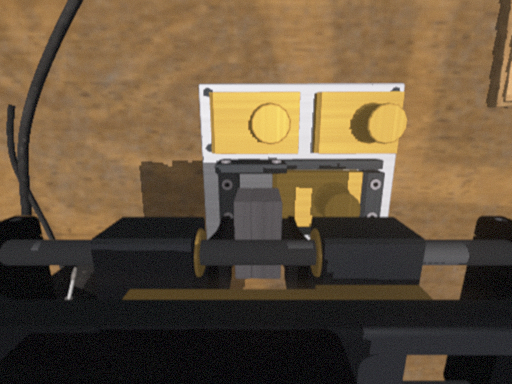

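move_arm(
  moves=[
    [0,0,0,0,0,0],
    [0,0,0,0,0,0],
    [0,0,0,0,0,0],
    [0,0,0,0,0,0],
    [0,0,0,0,0,0],
  ],
)

```text
time_s: 25.02
tool_pos: [0.5977, -0.0711, 0.1053]
tool_rot: [-90.0, 0.0, -178.7]
force: [0.7, -0.4, -2.7]
grip_width: 0.0279
```

```bash
python3 - <<'E'
from h import *
from cell import env
o=env.get_obs();print(o['tool_pos'],o['tool_rot'],o['force'],o['grip_width'])
save("k",["wrist"])
o=env.get_obs();print(o['tool_pos'])
W,p,z=world("pics/k_wrist.npz")
for v in (176,180,184):
    print(v,[(u,*np.round(W[v,u]*1000,1)) for u in list(range(232,246))+list(range(264,280))])
for v in (196,205,214):
    print(v,[(u,*np.round(W[v,u]*1000,1)) for u in list(range(230,240))+list(range(276,286))])
a=p[:,:,::-1][150:250,190:330]; cv2.imwrite("pics/k_big.png",cv2.resize(a,None,fx=5,fy=5,interpolation=cv2.INTER_CUBIC))
E
```

```text
[ 0.5977191  -0.07106924  0.10530442] [-8.99969235e+01  5.35160697e-03 -1.78692531e+02] [ 0.67450981 -0.39690224 -2.66827251] 0.027870541560168653
[ 0.59770361 -0.07108382  0.10526541]
176 [(232, np.float64(620.4), np.float64(-48.5), np.float64(28.6)), (233, np.float64(620.5), np.float64(-49.3), np.float64(28.7)), (234, np.float64(620.4), np.float64(-50.2), np.float64(28.1)), (235, np.float64(620.4), np.float64(-51.0), np.float64(28.2)), (236, np.float64(620.7), np.float64(-52.0), np.float64(29.3)), (237, np.float64(620.6), np.float64(-52.8), np.float64(28.8)), (238, np.float64(620.2), np.float64(-53.5), np.float64(26.8)), (239, np.float64(620.3), np.float64(-54.4), np.float64(27.4)), (240, np.float64(620.3), np.float64(-55.3), np.float64(26.9)), (241, np.float64(619.4), np.float64(-55.9), np.float64(22.5)), (242, np.float64(617.3), np.float64(-56.2), np.float64(12.3)), (243, np.float64(617.5), np.float64(-57.2), np.float64(13.0)), (244, np.float64(617.6), np.float64(-58.1), np.float64(13.6)), (245, np.float64(617.6), np.float64(-59.0), np.float64(13.5)), (264, np.float64(617.8), np.
[... 7892 characters left out ...]
 (239, np.float64(614.8), np.float64(-59.8), np.float64(109.6)), (276, np.float64(615.0), np.float64(-81.2), np.float64(108.9)), (277, np.float64(615.5), np.float64(-81.7), np.float64(110.3)), (278, np.float64(615.1), np.float64(-82.4), np.float64(109.0)), (279, np.float64(615.4), np.float64(-82.9), np.float64(109.9)), (280, np.float64(615.4), np.float64(-83.4), np.float64(110.0)), (281, np.float64(615.4), np.float64(-84.0), np.float64(109.9)), (282, np.float64(586.3), np.float64(-93.3), np.float64(27.1)), (283, np.float64(586.0), np.float64(-94.3), np.float64(26.4)), (284, np.float64(586.4), np.float64(-95.0), np.float64(27.4)), (285, np.float64(585.7), np.float64(-96.2), np.float64(25.3))]
```

View pics/k_big.png

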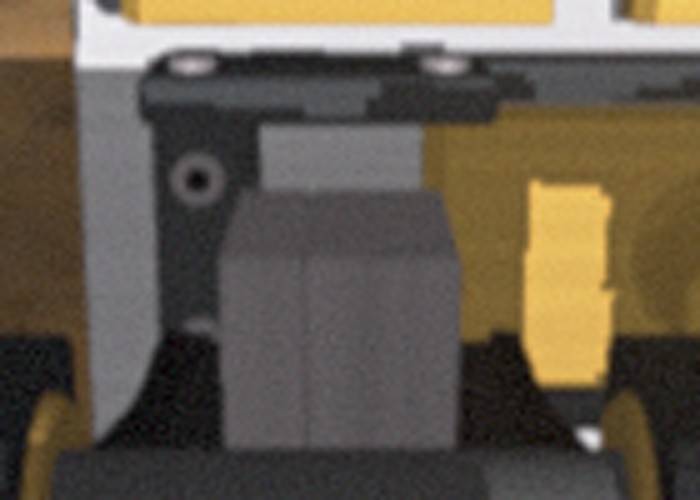

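move_arm(
  moves=[
    [-0.5,5,0.3,0,0,0],
    [-0.5,15,0.3,0,0,0],
    [-0.5,26,0.3,0,0,0],
    [-0.5,34,0.3,0,0,0],
    [-0.5,39,0.3,0,0,0],
    [-0.5,42,0.3,0,0,0],
    [-0.5,43,0.3,0,0,0],
    [-0.5,43,0.3,0,0,0],
    [-0.5,43,0.3,0,0,0],
    [-0.5,43,0.3,0,0,0],
    [-0.5,43,0.3,0,0,0],
  ],
)

```text
time_s: 25.98
tool_pos: [0.5986, -0.0715, 0.0628]
tool_rot: [-90.0, 0.1, -178.7]
force: [0.7, 0.2, -3.1]
grip_width: 0.0277
```

```bash
python3 - <<'E'
from h import *
from cell import env
o=env.get_obs();print(o['tool_pos'],o['tool_rot'],o['force'],o['grip_width'])
save("l",["wrist","side"])
p=cv2.imread("pics/l_wrist.png"); s=cv2.imread("pics/l_side.png")
cv2.imwrite("pics/l_big.png",np.hstack([cv2.resize(p[120:240,190:330],(460,394),interpolation=cv2.INTER_CUBIC),cv2.resize(s[120:220,220:320],(330,394))]))
E
```

```text
[ 0.59862662 -0.07147407  0.06282473] [-8.99909208e+01  6.14037639e-02 -1.78702756e+02] [ 0.68451429  0.21208937 -3.13407037] 0.027681864511073347
```

View pics/l_big.png

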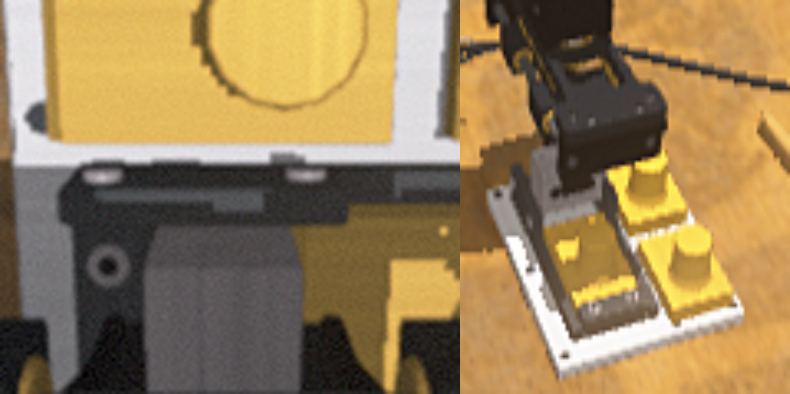

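move_arm(
  moves=[
    [0,1,0,0,0,0],
    [0,2,0,0,0,0],
    [0,3,0,0,0,0],
    [0,4,0,0,0,0],
    [0,5,0,0,0,0],
    [0,6,0,0,0,0],
    [0,7,0,0,0,0],
    [0,8,0,0,0,0],
    [0,8,0,0,0,0],
  ],
)

```text
time_s: 26.83
tool_pos: [0.5981, -0.0714, 0.054]
tool_rot: [-90.0, -0.0, -178.7]
force: [-0.9, -0.0, -2.9]
grip_width: 0.0279
```

move_arm(
  moves=[
    [0,1,0,0,0,0],
    [0,2,0,0,0,0],
    [0,3,0,0,0,0],
    [0,4,0,0,0,0],
    [0,4,0,0,0,0],
  ],
)

```text
time_s: 27.25
tool_pos: [0.598, -0.0714, 0.05]
tool_rot: [-90.0, -0.0, -178.7]
force: [0.0, -0.7, -3.7]
grip_width: 0.0278
```

move_arm(
  moves=[
    [0,1,0,0,0,0],
    [0,2,0,0,0,0],
    [0,3,0,0,0,0],
    [0,4,0,0,0,0],
    [0,5,0,0,0,0],
    [0,6,0,0,0,0],
    [0,7,0,0,0,0],
    [0,7,0,0,0,0],
    [0,7,0,0,0,0],
  ],
)

```text
time_s: 28.0
tool_pos: [0.5982, -0.0714, 0.0432]
tool_rot: [-90.0, -0.0, -178.7]
force: [-0.4, -0.6, -3.3]
grip_width: 0.0281
```

move_arm(
  moves=[
    [0,0.3,0,0,0,0],
    [0,0.6,0,0,0,0],
    [0,0.6,0,0,0,0],
    [0,0.6,0,0,0,0],
  ],
)

```text
time_s: 28.33
tool_pos: [0.5983, -0.0714, 0.0427]
tool_rot: [-90.0, 0.0, -178.7]
force: [-0.1, 0.2, -3.2]
grip_width: 0.0277
```

move_arm(
  moves=[
    [0,0.3,0,0,0,0],
    [0,0.3,0,0,0,0],
    [0,0.3,0,0,0,0],
  ],
)

```text
time_s: 28.58
tool_pos: [0.5982, -0.0714, 0.0423]
tool_rot: [-90.0, 0.0, -178.7]
force: [-1.2, 0.3, -1.7]
grip_width: 0.0279
```

move_arm(
  moves=[
    [0,0.3,0,0,0,0],
    [0,0.3,0,0,0,0],
    [0,0.3,0,0,0,0],
  ],
)

```text
time_s: 28.83
tool_pos: [0.5983, -0.0714, 0.0421]
tool_rot: [-90.0, 0.0, -178.7]
force: [0.1, -0.4, -3.0]
grip_width: 0.0275
```

move_arm(
  moves=[
    [0,0.3,0,0,0,0],
    [0,0.3,0,0,0,0],
    [0,0.3,0,0,0,0],
  ],
)

```text
time_s: 29.08
tool_pos: [0.5983, -0.0714, 0.0421]
tool_rot: [-90.0, 0.0, -178.7]
force: [-0.6, 0.8, 0.7]
grip_width: 0.0274
```

move_arm(
  moves=[
    [0,0.3,0,0,0,0],
    [0,0.3,0,0,0,0],
    [0,0.3,0,0,0,0],
  ],
)

```text
time_s: 29.33
tool_pos: [0.5983, -0.0714, 0.0421]
tool_rot: [-90.0, 0.0, -178.7]
force: [-3.1, -0.6, 5.3]
grip_width: 0.0279
```

move_arm(
  moves=[
    [0,-0.3,0,0,0,0],
    [0,-0.3,0,0,0,0],
    [0,-0.3,0,0,0,0],
    [0,-0.3,0,0,0,0],
    [0,-0.3,0,0,0,0],
    [0,-5,0,0,0,0],
    [0,-12,0,0,0,0],
    [0,-25,0,0,0,0],
    [0,-45,0,0,0,0],
    [0,-70,0,0,0,0],
    [0,-90,0,0,0,0],
    [0,-100,0,0,0,0],
    [0,-100,0,0,0,0],
    [0,-100,0,0,0,0],
  ],
  claw=36,
)

```text
time_s: 30.5
tool_pos: [0.5985, -0.0714, 0.1421]
tool_rot: [-90.0, 0.1, -178.7]
force: [-0.4, 1.3, 0.1]
grip_width: 0.036
```

move_arm(
  moves=[
    [30,0,0,0,0,0],
    [60,0,0,0,0,0],
    [90,0,0,0,0,0],
    [90,0,0,0,0,0],
    [90,0,0,0,0,0],
    [90,0,0,0,0,0],
  ],
)

```text
time_s: 31.0
tool_pos: [0.5083, -0.0733, 0.1408]
tool_rot: [-90.0, -0.0, -178.7]
force: [-0.6, -0.7, 0.5]
grip_width: 0.0361
```

```bash
python3 - <<'E'
from h import *
from cell import env
o=env.get_obs();print(o['tool_pos'],o['force'],o['grip_width'])
save("m",["wrist","side","scene"])
p=cv2.imread("pics/m_wrist.png"); s=cv2.imread("pics/m_side.png")
cv2.imwrite("pics/m_big.png",np.hstack([cv2.resize(p[60:220,160:350],(440,370),interpolation=cv2.INTER_CUBIC),cv2.resize(s[130:300,190:330],(330,370))]))
E
echo pack/cheeks; python3 tops.py pics/m_wrist.npz 0.038 0.05 0.5 0.75 -0.3 0.05 40
echo feet; python3 tops.py pics/m_wrist.npz 0.024 0.032 0.5 0.75 -0.3 0.05
```

```text
[ 0.50829159 -0.07330509  0.14081038] [-0.58511104 -0.7005317   0.45064548] 0.03605550708126931
pack/cheeks
mean [567.5 -68.3  43.4] size [ 7.9 57.5] ang 91.3 rect c [567.  -68.3] [ 8.2 57.2] 1.2 573
mean [ 596.6 -127.2   44. ] size [ 6.6 24.2] ang 14.96 rect c [ 597.2 -128.2] [24.2  7.2] 13.0 90
mean [607.3 -70.1  45.6] size [38.6 62.8] ang 7.36 rect c [603.9 -67.3] [60.5 58. ] 1.3 2753
mean [652.7 -79.2  44. ] size [ 9.  26.3] ang 80.44 rect c [654.9 -79.7] [26.8 10. ] 83.6 147
mean [ 658.1 -156.6   44.1] size [ 9.5 27. ] ang 44.6 rect c [ 660.1 -157.9] [28.  11.5] 40.9 248
feet
mean [598.2 -47.4  28.5] size [17.8 49.8] ang 0.79 rect c [597.5 -47.1] [49.4 17.5] 0.5 1099
mean [ 599.8 -132.2   27.1] size [ 54.4 103.9] ang 90.75 rect c [ 599.9 -134.7] [50.3 96. ] 1.5 4651
mean [655.9 -65.1  26.6] size [38.5 78.3] ang 84.33 rect c [658.4 -69.2] [39.4 73.9] 1.2 3083
mean [ 657.  -148.1   26.7] size [35.1 70.3] ang 75.18 rect c [ 660.3 -155. ] [39.2 70.2] 1.0 2756
```

View pics/m_big.png

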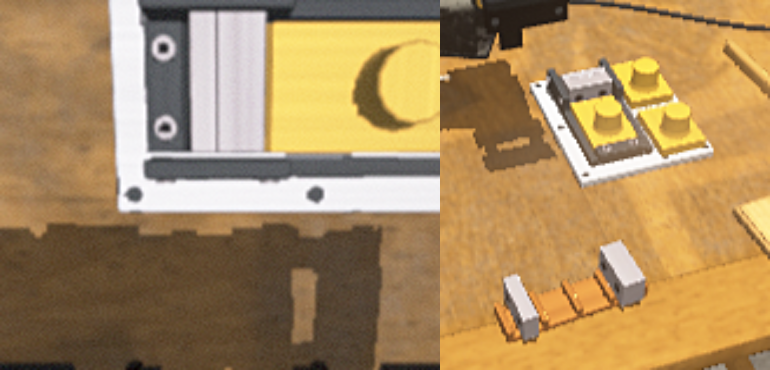

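```bash
python3 - <<'E'
from h import *
from cell import job
W,p,z=world("pics/m_wrist.npz")
for lo,hi in ((-66,-58),(-83,-69)):
    m=(abs(W[...,0]*1e3-598)<20)&(W[...,1]*1e3>lo)&(W[...,1]*1e3<hi)&(W[...,2]>.03)
    print(m.sum(),W[m][:,2].mean()*1e3,W[m][:,2].std()*1e3, np.polyfit(W[m][:,1],W[m][:,2],1)[0])
print(job.sign_off())
E
```

```text
441 46.53343010008399 0.7059787237390249 -0.016527138984083
796 46.580521715765805 0.7120055701654597 0.010536028409371302
the job is handed in; nothing more can be done
None
```

The pack is seated in the gap and the job is handed in at about 31 s of the 70 s allowed; sign-off reports no verdict.

- **Choice of plates:** The depth images put the gap at about 30 mm, which means blank_78 is in the channel. The two blanks waiting behind the cheek measured 74 and 70 mm. The right pack is therefore 10 + 18 = 28 mm, so I used plate_10 and plate_18.
- **Moves:** I took both plates out by their ends and stood them side by side on the bench. There I squeezed their ends level and their faces together, and the fingers read 28 mm on the pack. I lowered the pack, gripped across its faces, until it touched the floor with about 5 N of upward force, after no contact force on the way down.
- **Last checks:**
  - Both plate tops read 46.5 mm (46 expected when fully down) and are level.
  - The pictures show the two plates face to face in the gap.
  - plate_14 and plate_22 still stand in the stand, and the blanks measure within about 1 mm of where they were, apart from one waiting blank partly outside the last view, where only its y could be compared.
  - The gripper was clear of everything.
- **Not checked:** I did not measure the loupe and graver again at the end; the arm did not work near them.
- **Small disagreement:** The wrist camera differed by about 1 mm between its two orientations, so I averaged the two for the final position.

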